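# Consolidate two part-filled bottle trays and stack the emptied one

### The arm

A 7-joint arm with a two-finger parallel gripper is mounted at the origin on a cart in front of the work surface, level with it; the furniture and walls round the work are solid. World frame = base frame: x ahead of the robot, y to its left, z up, the work surface at z = 0. Lengths are in m, angles in rad, forces in N, time in s.
With the tool pointing down it reaches from about 0.425 to 0.875 m from the base axis. Payload 4.7 kg.
Tool frame: the origin (TCP) lies at the very end of the fingers, on their centre line; the grasp point (between the pads) lies 19 mm behind it (manip.grasp_offset is the distance from the TCP to the grasp point, in m); z points along the fingers, y is the line along which they close (so a half turn about z gives the same grasp; the last joint's range is limited). The gripper opens to 85 mm and grips with 20 to 120 N. Pads are 22 mm wide; open, the fingers measure 114 mm over their backs; the gripper's body (76 mm by 85 mm) begins 54 mm behind the grasp point. The pads swing forward as they close: fully open they stand 13 mm farther back than shut.
Start: joints at [-1.178, 0.321, -0.07, 1.45, 0.023, 1.371, -0.057], TCP at [0.24, 0.604, 0.231] pointing down, gripper open.
Joint ranges: [-2.86, 2.86], [-0.3, 2.09], [-1.38, 1.24], [0.06, 2.45], [-1.56, 4.7], [0.09, 2.05], [-2.69, 2.69]. Speed limits (rad/s): [2.57, 2.57, 3.14, 3.14, 3.14, 3.14, 3.14].

### API

Orientations are given as a unit quaternion [w, x, y, z].
In Python, from rig import manip, grab_frame gives the robot as it stands.
- The arm moves only by the tool drive_tool, never from a script. Its argument "moves" is a list of rows, each an object with "slide": the shift along the tool's x, y, z in mm, a list of three; "delta_rot": the turn, a rotation vector about the tool's x, y, z in degrees, a list of three; "hand": the opening, from 0 (shut) to 1 (fully open). In form: [{"slide": [tx, ty, tz], "delta_rot": [rx, ry, rz], "hand": hand}, ...]. A call has 1 to 10 rows; each row shifts and turns the commanded pose from where the row before left it, along the tool's axes as they then stand; what a row does not reach is not made up. A row lasts 1/8 s, in which the tool goes at most 62.5 mm and 10.7 degrees, less where a joint would pass 70% of its speed; a pose out of reach is approached as far as the arm can. A call with a gripper value outside its range is refused whole. The fingers move at their own pace and stop on an object; "force" is the grip in N (left out, the last holds). Time passes only in rows, so rows that do not move let the fingers close. It gives the time, the measured TCP pose, the force, the opening and the grip force at its end, in the units of the state.
- manip.get_obs(): the state, without advancing time (a new reading comes with each control period).
- grab_frame(name): name is "scene" or "side" or "wrist"; returns a dict with "color" (400x640x3 uint8, red, green, blue), "camera_matrix" (3x3 intrinsics, pixels), "rvec" (rotation vector, rad) and "tvec" (3), from world to camera coordinates, as OpenCV has them. Camera axes: x right, y down, z forward; pixel columns grow to the right and rows downward; lengths in m; the calibration is good to about 2 mm. A picture is of the moment at which its call begins. There is no depth.
- manip.sign_off(): hands the job in; it is judged then, once.
The state is a dict: "t": time; "q": joint angles; "qvel": joint speeds; "effort": joint torques, N m; "tool_pos": TCP position; "ee_rot": TCP orientation; "ft_force": force on the tool from outside, world axes, zero at the start; "wrist_torque": the same for the moment, N m; "width": finger opening in m; "grasp_force": force on a finger pad.
Only numpy, scipy, OpenCV 4.12 (cv2) and the standard library are available. Lean on these libraries where they do the work, as an engineer would, in place of code of your own. Each camera call takes 0.05 s, during which the arm holds its last target. There are 200 camera calls.

### The job

Fill up the tray that already holds two brown bottles: take the lone brown bottle from the tray that holds only one and stand it in the empty pocket. Then lay the emptied tray squarely on top of the stack of empty trays, its edges in line with theirs, and leave the filled tray and the stack standing flat on the worktop.

Things in the scene. Friction and masses are not known exactly. Their poses are not given: they have to be found in the camera images.
- bottle: the lone brown glass bottle with black cap, 35 mm in diameter, 70 high (straight body up to 58, cap 26 wide), about 0.06 kg, loose, standing upright in the middle pocket of tray_sparse with some play. Origin: centre of its underside; z up
- tray_fuller: tray holding two such bottles, held fast in the -x and middle pockets; the +x pocket (its left end, seen from the robot) is empty, its floor centre at x +52.2, y 0, z +3.5 mm. All trays are alike: grey plastic, loose, 160 long (172 over end lips), 56 wide, 28 high, walls and floor 3.5, a row of three pockets 49 x 49 (partitions rim-high), flat base. Origin: centre of underside; x along its length, y across
- tray_sparse: the tray with only the lone bottle (in its middle pocket), to be emptied and stacked: like tray_fuller, 160 x 56 x 28 mm, 0.14 kg; it can be gripped across its 56 mm width. Origin: centre of its underside; x along its length, y across, z up
- stack_top: the upper one of the two empty trays that lie in line on one another, alike (160 x 56 x 28 mm); it is loose, the lower one stays put; its rim is 28 mm above this origin and 56 mm above the worktop. Origin: centre of its underside; x along its length, y across, z up

How it is judged:
On the way, in this order (a step that is already met when the one before it is completed fails the run):
1. the lone bottle stands in the empty pocket of the tray with two bottles (x of bottle in the frame of tray_fuller between 0.0402 and 0.0642 m and y of bottle in the frame of tray_fuller between -0.012 and 0.012 m and z of bottle in the frame of tray_fuller below 0.009 m and angle between bottle's own z axis and vertical below 0.17 rad), for 0.2 s.
2. the emptied tray lies on the stack of empty trays (x of tray_sparse in the frame of stack_top between -0.015 and 0.015 m and y of tray_sparse in the frame of stack_top between -0.015 and 0.015 m and z of tray_sparse in the frame of stack_top between 0.023 and 0.033 m and angle between the x axis of tray_sparse and the x axis of stack_top, either way round below 0.1745 rad and angle between tray_sparse's own z axis and vertical below 0.1 rad), for 0.2 s.
At the end, for the whole second after the job is handed in: Lone bottle upright (10 degrees) on the floor of the formerly empty pocket, within 12 mm of its centre; emptied tray flat on the stack's upper tray, within 15 mm along and across and 10 degrees (either way round); filled tray flat on the worktop, stack flat; bottle and tray at rest (all of step 1 and all of step 2 and angle between each of tray_fuller, stack_top's own z axis and vertical below 0.1 rad and height (world z) of tray_fuller below 0.01 m and height (world z) of stack_top between 0.022 and 0.034 m and linear speed of each of bottle, tray_sparse below 0.02 m/s); the robot touches nothing.
It also fails if it takes over 54 s, if anything falls off the work surface, if the arm or the gripper's body presses on something with over 40 N, if the wrist force passes 120 N, or if a joint passes its speed limit or range.

## Working session

There is one attempt and no reset: what is moved stays moved. The work goes in short steps, Python scripts to look and compute and a tool call to move; the robot and the scene stay as the last step left them, time stands still between calls to the robot, and variables do not carry over. Pictures are saved under pics/ and viewed, at most 10 in all, crops included, and the job is handed in when it is done.

Besides the shell and the picture viewer there is one more tool, called after "Request:" as name(argument=value, ...), one argument or row to a line, values as JSON. drive_tool: Moves the arm, as the interface text tells. Its arguments: {"type":"object","properties":{"moves":{"type":"array","items":{"type":"object","properties":{"slide":{"type":"array","items":{"type":"number"}},"delta_rot":{"type":"array","items":{"type":"number"}},"hand":{"type":"number"}}}},"force":{"type":"number"}},"required":["moves"]}

```bash
mkdir -p pics
cat > h.py <<'E'
import numpy as np, cv2
from rig import manip, grab_frame
def snap(n,f):
    d=grab_frame(n); cv2.imwrite('pics/'+f+'.png',d['color'][:,:,::-1]); np.savez('pics/'+f+'.npz',K=d['camera_matrix'],r=d['rvec'],t=d['tvec']); return d
def ray(f,px,z):
    d=np.load('pics/'+f+'.npz'); R=cv2.Rodrigues(d['r'])[0]; c=-R.T@d['t'].ravel()
    v=R.T@np.linalg.inv(d['K'])@[px[0],px[1],1]
    return c+v*(z-c[2])/v[2]
def proj(f,P):
    d=np.load('pics/'+f+'.npz'); return cv2.projectPoints(np.array(P,float).reshape(-1,1,3),d['r'],d['t'],d['K'],None)[0].reshape(-1,2)
E
python3 - <<'E'
from h import *
o=manip.get_obs(); print({k:np.round(v,3) for k,v in o.items()})
ims=[snap(n,n+'0')['color'][:,:,::-1] for n in ('scene','side','wrist')]
E
```

```text
{'t': np.float64(0.0), 'q': array([-1.178,  0.322, -0.07 ,  1.452,  0.023,  1.371, -0.057]), 'qvel': array([ 0.001, -0.   ,  0.   ,  0.   ,  0.002, -0.001,  0.002]), 'effort': array([-0.0000e+00, -4.9357e+01, -3.8200e-01, -3.1433e+01,  1.3000e-02,
        1.1000e-02, -0.0000e+00]), 'tool_pos': array([0.24 , 0.603, 0.23 ]), 'ee_rot': array([-0.   ,  0.188,  0.982, -0.001]), 'ft_force': array([-0.747, -0.094, -0.457]), 'wrist_torque': array([ 0.003, -0.005, -0.016]), 'grasp_force': np.float64(0.0), 'width': np.float64(0.085)}
```

View pics/scene0.png

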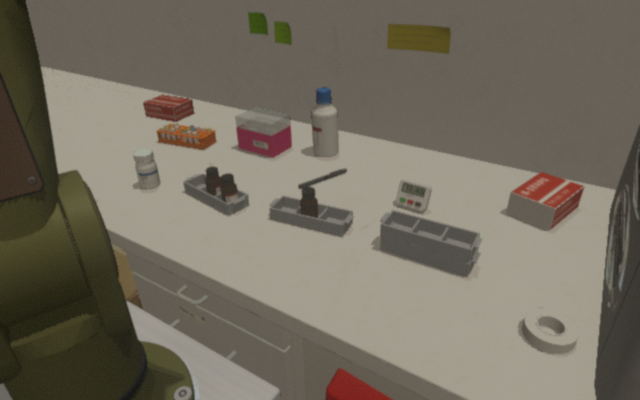

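View pics/wrist0.png

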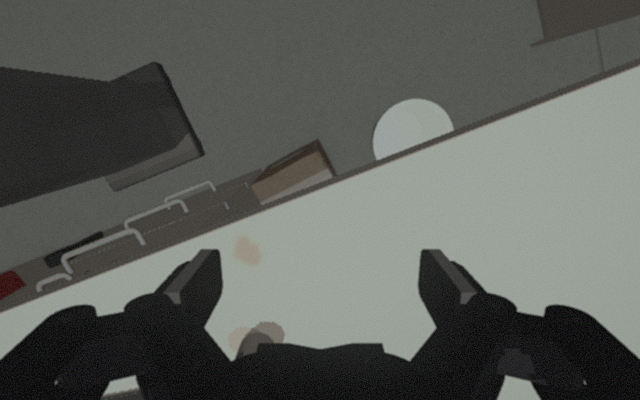

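The scene picture shows tray_fuller near (216,192), tray_sparse near (311,215) and the stack near (429,243). The wrist view shows only bare worktop. I'll enlarge the tray area and look from the side.

Run:
```python
import cv2
a=cv2.imread('pics/scene0.png')[155:280,175:485]
a=cv2.convertScaleAbs(a,alpha=1.6)
a=cv2.resize(a,(775,312),interpolation=cv2.INTER_CUBIC)
b=cv2.resize(cv2.imread('pics/side0.png'),(448,280))
import numpy as np
c=np.zeros((600,775,3),np.uint8);c[:312]=a;c[315:595,:448]=b
cv2.imwrite('pics/c1.png',c)
```

```text
(no output)
```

View pics/c1.png

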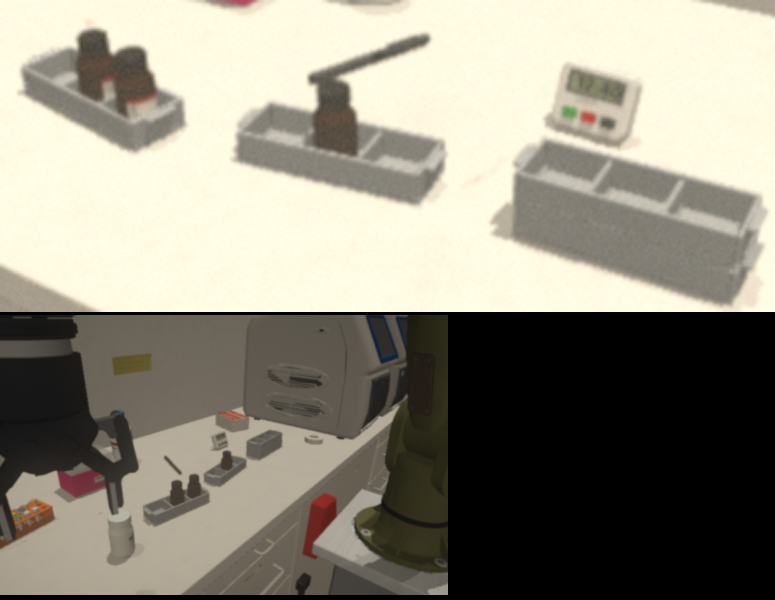

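```bash
cat >> h.py <<'E'
from scipy.optimize import least_squares
def fit(f,pts,x0,zb=0):
    # pts: list of ((X,Y,Z) local mm, (u,v))
    L=np.array([p[0] for p in pts],float)/1000; U=np.array([p[1] for p in pts],float)
    def w(s):
        c,n=np.cos(s[2]),np.sin(s[2]); return np.c_[s[0]+c*L[:,0]-n*L[:,1],s[1]+n*L[:,0]+c*L[:,1],L[:,2]+zb]
    s=least_squares(lambda s:(proj(f,w(s))-U).ravel(),x0,loss='soft_l1')
    r=proj(f,w(s.x))-U
    return s.x,np.round(r,1)
E
python3 - <<'E'
from h import *
C=lambda u,v:(u/2.5+175,v/2.5+155)
S=dict(
 full=(dict(nl=(24,72),nr=(133,124),fr=(182,99),bnr=(137,147)),28),
 sparse=(dict(nl=(238,147),nr=(420,177),fr=(441,147),fl=(262,105),bnr=(422,200),bnl=(238,162)),28),
 stack=(dict(nl=(515,172),nr=(736,240),fr=(758,197),fl=(543,142),bnr=(735,303),bnl=(513,232)),56))
for n,(p,h) in S.items():
    W={k:ray('scene0',C(*v),0 if k[0]=='b' else h/1000) for k,v in p.items()}
    print(n,{k:np.round(v[:2],3) for k,v in W.items()})
    c=(W['nl']+W['fr'])/2; d=W['nl']-W['nr']   # +x = left as seen from robot
    x0=[c[0],c[1],np.arctan2(d[1],d[0])]
    loc=dict(nl=(80,28,h),nr=(-80,28,h),fr=(-80,-28,h),fl=(80,-28,h),bnr=(-80,28,0),bnl=(80,28,0))
    print(x0,*fit('scene0',[(loc[k],C(*v)) for k,v in p.items()],x0))
d=np.load('pics/scene0.npz');print(-cv2.Rodrigues(d['r'])[0].T@d['t'].ravel())
E
```

```text
full {'nl': array([0.442, 0.326]), 'nr': array([0.425, 0.179]), 'fr': array([0.478, 0.172]), 'bnr': array([0.432, 0.186])}
[np.float64(0.4600882683589653), np.float64(0.24926011537982928), np.float64(1.453789063533288)] [0.4655593  0.25426392 1.40898312] [[-0.7 -2.8]
 [-0.1 -0. ]
 [ 1.3 -0.3]
 [-0.1  2.3]]
sparse {'nl': array([0.442, 0.083]), 'nr': array([ 0.479, -0.061]), 'fr': array([ 0.524, -0.053]), 'fl': array([0.505, 0.108]), 'bnr': array([ 0.489, -0.057]), 'bnl': array([0.458, 0.099])}
[np.float64(0.48299472986441194), np.float64(0.015121392837984277), np.float64(1.8251274886351827)] [0.49325943 0.02274361 1.75475338] [[-2.1 -3.9]
 [ 0.6 -0.2]
 [ 1.7 -2.9]
 [ 0.8 -0.2]
 [-0.4  2.8]
 [-1.1  1.9]]
stack {'nl': array([ 0.483, -0.136]), 'nr': array([ 0.484, -0.292]), 'fr': array([ 0.54, -0.29]), 'fl': array([ 0.53 , -0.136]), 'bnr': array([ 0.493, -0.297]), 'bnl': array([ 0.488, -0.135])}
[np.float64(0.5115605268848562), np.float64(-0.2128992102516501), np.float64(1.5809980471814935)] [ 0.51328014 -0.21350316  1.60399935] [[-0.7 -0.2]
 [ 2.2 -0.6]
 [ 2.1 -0.6]
 [ 0.5 -2.5]
 [-2.5  1.2]
 [-1.5  1.4]]
[-0.13483612 -0.41324582  0.49671212]
```

Run:
```python
from h import *
for p in [(320,200),(320,50),(0,200),(639,200),(320,320)]: print(p,np.round(ray('wrist0',p,0.03),3))
d=np.load('pics/wrist0.npz');print(-cv2.Rodrigues(d['r'])[0].T@d['t'].ravel(),d['K'][0])
```

```text
(320, 200) [0.266 0.594 0.03 ]
(320, 50) [0.127 0.649 0.03 ]
(0, 200) [0.138 0.272 0.03 ]
(639, 200) [0.393 0.913 0.03 ]
(320, 320) [0.405 0.538 0.03 ]
[0.17885439 0.62903647 0.37242661] [328.80286593   0.         319.93707024]
```

Request:
drive_tool(
  moves=[
    {"slide": [-39,-35.5,-10]},
    {"slide": [-39,-35.5,-10]},
    {"slide": [-39,-35.5,-10]},
    {"slide": [-39,-35.5,-10]},
    {"slide": [-39,-35.5,-10]},
    {"slide": [-39,-35.5,-10]},
    {"slide": [-39,-35.5,-10]},
    {"slide": [-39,-35.5,-10]},
    {"slide": [-39,-35.5,-10]},
    {"slide": [-39,-35.5,-10]},
  ],
)

```text
invalid input at $.moves[0]: expected keys slide, delta_rot, hand
```

Request:
drive_tool(
  moves=[
    {"delta_rot": [0,0,10]},
    {"delta_rot": [0,0,10]},
    {"delta_rot": [0,0,10]},
    {"delta_rot": [0,0,10]},
    {"delta_rot": [0,0,10]},
    {"delta_rot": [0,0,10]},
    {},
    {},
  ],
)

```text
invalid input at $.moves[0]: expected keys slide, delta_rot, hand
```

Run:
```python
from h import *
d=snap('wrist','w1')['color'][:,:,::-1]
cv2.imwrite('pics/w1b.png',cv2.resize(cv2.convertScaleAbs(d,alpha=1.5),(800,500),interpolation=cv2.INTER_CUBIC))
```

```text
(no output)
```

View pics/w1b.png

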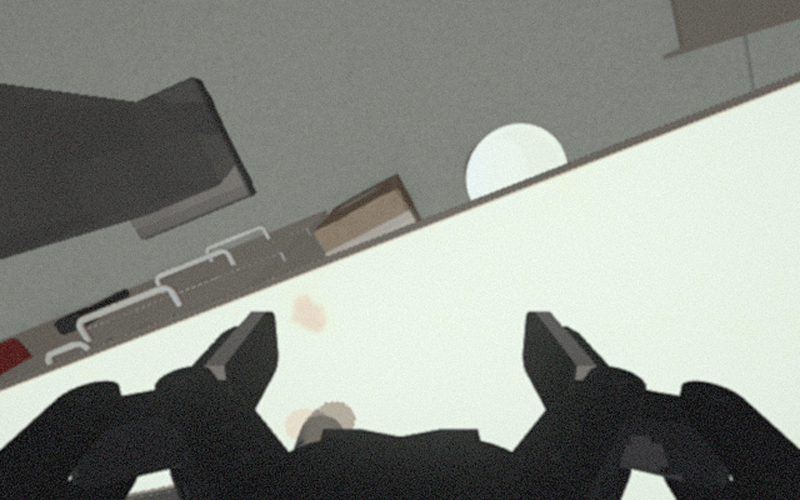

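The rows were refused because all three keys are required, so this picture is the same empty worktop as before. I'll send the moves again with every key.

Request:
drive_tool(
  moves=[
    {"slide": [-39,-35.5,-10],"delta_rot": [0,0,0],"hand": 1},
    {"slide": [-39,-35.5,-10],"delta_rot": [0,0,0],"hand": 1},
    {"slide": [-39,-35.5,-10],"delta_rot": [0,0,0],"hand": 1},
    {"slide": [-39,-35.5,-10],"delta_rot": [0,0,0],"hand": 1},
    {"slide": [-39,-35.5,-10],"delta_rot": [0,0,0],"hand": 1},
    {"slide": [-39,-35.5,-10],"delta_rot": [0,0,0],"hand": 1},
    {"slide": [-39,-35.5,-10],"delta_rot": [0,0,0],"hand": 1},
    {"slide": [-39,-35.5,-10],"delta_rot": [0,0,0],"hand": 1},
    {"slide": [-39,-35.5,-10],"delta_rot": [0,0,0],"hand": 1},
    {"slide": [-39,-35.5,-10],"delta_rot": [0,0,0],"hand": 1},
  ],
)

```text
t: 1.45
tool_pos: [0.4719, 0.1282, 0.3317]
ee_rot: [0.0, 0.188, 0.982, 0.0]
ft_force: [0.4, 0.5, -0.2]
width: 0.0851
grasp_force: 0.0
```

Request:
drive_tool(
  moves=[
    {"slide": [0,0,0],"delta_rot": [0,0,10],"hand": 1},
    {"slide": [0,0,0],"delta_rot": [0,0,10],"hand": 1},
    {"slide": [0,0,0],"delta_rot": [0,0,10],"hand": 1},
    {"slide": [0,0,0],"delta_rot": [0,0,10],"hand": 1},
    {"slide": [0,0,0],"delta_rot": [0,0,10],"hand": 1},
    {"slide": [0,0,0],"delta_rot": [0,0,10],"hand": 1},
    {"slide": [0,0,0],"delta_rot": [0,0,0],"hand": 1},
    {"slide": [0,0,0],"delta_rot": [0,0,0],"hand": 1},
  ],
)

```text
t: 2.45
tool_pos: [0.4714, 0.1298, 0.3313]
ee_rot: [-0.0, 0.653, 0.757, 0.0]
ft_force: [-0.2, 0.6, -0.1]
width: 0.0853
grasp_force: 0.0
```

Run:
```python
from h import *
d=snap('wrist','w2')['color'][:,:,::-1]
cv2.imwrite('pics/w2b.png',cv2.resize(cv2.convertScaleAbs(d,alpha=1.5),(800,500),interpolation=cv2.INTER_CUBIC))
o=manip.get_obs(); print(o['t'],o['tool_pos'],o['ee_rot'],o['q'])
```

```text
2.5 [0.47143945 0.12985121 0.3312876 ] [-1.23541977e-05  6.53230229e-01  7.57159341e-01  9.65541847e-06] [-0.65088855 -0.06631933  0.31159711  1.68237221  0.02031142  1.52236033
 -0.19380596]
```

View pics/w2b.png

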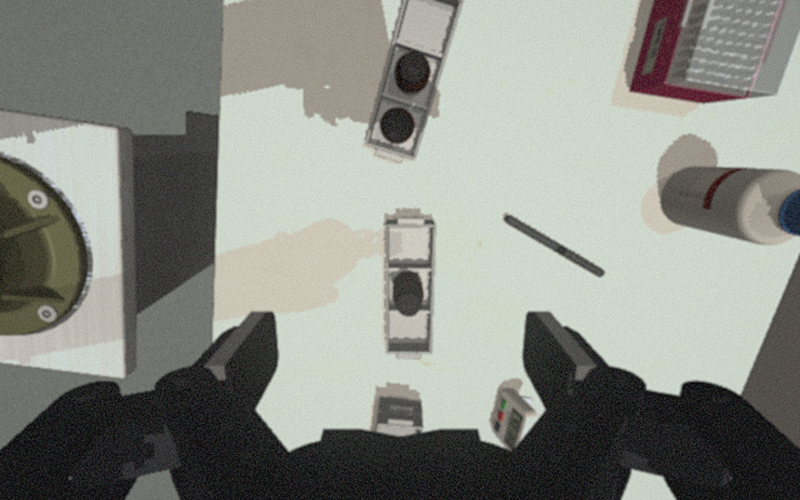

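The wrist view (shown at 1.25x) has sparse's rim spanning (385,220) to (432,353) and its bottle at about (408,292). Fuller's near end is at (367,146)/(418,158), with its empty pocket at the top around (427,25). The stack is hidden below.

Run:
```python
from h import *
C=lambda u,v:(u/1.25,v/1.25)
W=lambda u,v,z:np.round(ray('w2',C(u,v),z)[:2],4)
# image left = toward robot => local +y
s=fit('w2',[((80,28,28),C(385,220)),((80,-28,28),C(435,219)),((-80,28,28),C(385,353)),((-80,-28,28),C(432,353))],[.49,.02,1.7])
print('sparse',s)
# partitions at +-26 approx
f=fit('w2',[((-80,28,28),C(367,146)),((-80,-28,28),C(418,158)),((26.2,28,28),C(395,44)),((26.2,-28,28),C(448,55))],[.465,.25,1.43])
print('full',f)
print('cap sparse',W(408,298,.0735),W(408,292,.04)); print('caps full',W(397,120,.0735),W(412,68,.0735))
for nm,(x,y,a) in (('s',s[0]),('f',f[0])):
  for lx in (-52.2,0,52.2): print(nm,lx,np.round([x+lx/1e3*np.cos(a),y+lx/1e3*np.sin(a)],4), proj('w2',[[x+lx/1e3*np.cos(a),y+lx/1e3*np.sin(a),.0735]])*1.25)
```

```text
sparse (array([0.4971772 , 0.03043732, 1.71384384]), array([[-0.4,  0.6],
       [ 0.3,  1.5],
       [ 0.2, -1.4],
       [-0.2, -1.3]]))
full (array([0.46682865, 0.25822332, 1.44531691]), array([[ 0.2, -0.2],
       [ 0.3,  1.9],
       [-0.8, -4.1],
       [ 0.2,  0.4]]))
cap sparse [0.4938 0.0373] [0.4954 0.0311]
caps full [0.4568 0.2109] [0.4637 0.2571]
s -52.2 [ 0.5046 -0.0212] [[409.65391533 349.38899487]]
s 0 [0.4972 0.0304] [[410.17095159 304.48051913]]
s 52.2 [0.4897 0.0821] [[410.72202709 256.61548086]]
f -52.2 [0.4603 0.2064] [[399.98604802 125.51647396]]
f 0 [0.4668 0.2582] [[415.60763447  67.21770461]]
f 52.2 [0.4734 0.31  ] [[432.38583735   4.60251613]]
```

Request:
drive_tool(
  moves=[
    {"slide": [-25,2.3,40],"delta_rot": [0,0,0],"hand": 1},
    {"slide": [-25,2.3,40],"delta_rot": [0,0,0],"hand": 1},
    {"slide": [-25,2.3,40],"delta_rot": [0,0,0],"hand": 1},
    {"slide": [-26,2.3,40],"delta_rot": [0,0,0],"hand": 1},
    {"slide": [0,0,40],"delta_rot": [0,0,0],"hand": 1},
    {"slide": [0,0,0],"delta_rot": [0,0,0],"hand": 1},
    {"slide": [0,0,0],"delta_rot": [0,0,0],"hand": 1},
  ],
)

```text
t: 3.38
tool_pos: [0.4961, 0.0318, 0.1328]
ee_rot: [0.001, 0.654, 0.757, 0.001]
ft_force: [-0.2, -0.3, -0.3]
width: 0.0857
grasp_force: 0.0
```

Run:
```python
from h import *
d=snap('wrist','w3')['color'][:,:,::-1]
cv2.imwrite('pics/w3b.png',cv2.resize(cv2.convertScaleAbs(d,alpha=1.5),(800,500),interpolation=cv2.INTER_CUBIC))
o=manip.get_obs(); print(o['t'],o['tool_pos'],o['ee_rot'])
```

```text
3.425 [0.49654982 0.0318839  0.1332876 ] [0.00091493 0.6535871  0.75684961 0.00131926]
```

View pics/w3b.png

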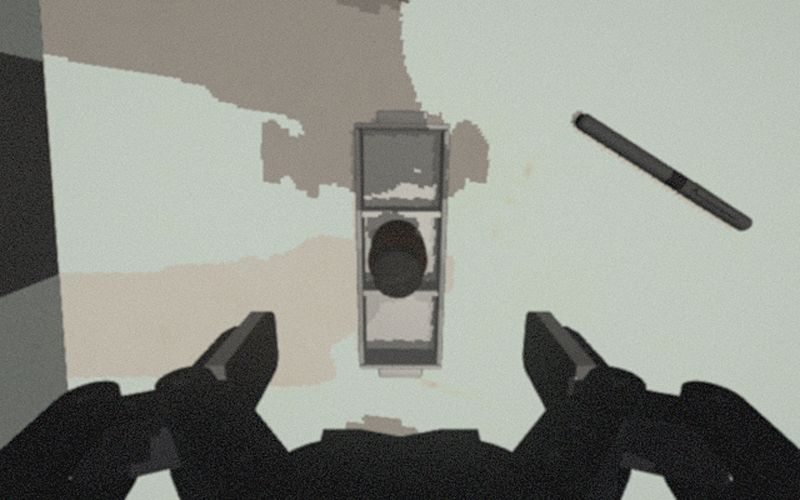

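The close view shows sparse's rim corners at (357,126), (447,127), (360,367) and (441,367). The bottle's cap is at about (398,276).

Run:
```python
from h import *
C=lambda u,v:(u/1.25,v/1.25)
s=fit('w3',[((80,28,28),C(357,126)),((80,-28,28),C(447,127)),((-80,28,28),C(360,367)),((-80,-28,28),C(441,367))],[.49,.02,1.7])
print(s)
print('cap',ray('w3',C(398,276),.0735),ray('w3',C(398,238),.061), proj('w3',[[.4965,.0318,.0735],[.4965,.0318,.061]])*1.25)
```

```text
(array([0.49839238, 0.02557226, 1.70939493]), array([[-2.5, -0.8],
       [ 3.4, -1. ],
       [-0.7,  3.7],
       [ 0.6,  4. ]]))
cap [0.49576475 0.029423   0.0735    ] [0.49326031 0.04641144 0.061     ] [[400.07484886 271.8734858 ]
 [400.02009353 264.61567807]]
```

Request:
drive_tool(
  moves=[
    {"slide": [-1,0,34],"delta_rot": [0,0,0],"hand": 1},
    {"slide": [-1,0,34],"delta_rot": [0,0,0],"hand": 1},
    {"slide": [0,0,34],"delta_rot": [0,0,0],"hand": 1},
    {"slide": [0,0,0],"delta_rot": [0,0,0],"hand": 1},
    {"slide": [0,0,0],"delta_rot": [0,0,0],"hand": 0.2},
    {"slide": [0,0,0],"delta_rot": [0,0,0],"hand": 0.2},
    {"slide": [0,0,0],"delta_rot": [0,0,0],"hand": 0.2},
    {"slide": [0,0,0],"delta_rot": [0,0,0],"hand": 0.2},
  ],
  force=30,
)

```text
t: 4.42
tool_pos: [0.4964, 0.0295, 0.0308]
ee_rot: [0.0, 0.654, 0.756, 0.001]
ft_force: [-1.1, 0.5, 5.7]
width: 0.0332
grasp_force: 29.2
```

Request:
drive_tool(
  moves=[
    {"slide": [0,0,0],"delta_rot": [0,0,0],"hand": 0.2},
    {"slide": [0,0,0],"delta_rot": [0,0,0],"hand": 0.2},
    {"slide": [0,0,0],"delta_rot": [0,0,0],"hand": 0.2},
  ],
)

```text
t: 4.8
tool_pos: [0.4964, 0.0295, 0.0307]
ee_rot: [0.0, 0.654, 0.756, 0.001]
ft_force: [-1.8, 0.2, 5.7]
width: 0.0329
grasp_force: 29.2
```

Request:
drive_tool(
  moves=[
    {"slide": [0,0,-15],"delta_rot": [0,0,0],"hand": 0.2},
    {"slide": [0,0,-40],"delta_rot": [0,0,0],"hand": 0.2},
    {"slide": [0,0,-45],"delta_rot": [0,0,7.7],"hand": 0.2},
    {"slide": [0,0,-20],"delta_rot": [0,0,7.8],"hand": 0.2},
    {"slide": [30,-7,0],"delta_rot": [0,0,0],"hand": 0.2},
    {"slide": [50,-12,0],"delta_rot": [0,0,0],"hand": 0.2},
    {"slide": [50,-12,0],"delta_rot": [0,0,0],"hand": 0.2},
    {"slide": [50,-11,0],"delta_rot": [0,0,0],"hand": 0.2},
    {"slide": [50,-11,0],"delta_rot": [0,0,0],"hand": 0.2},
    {"slide": [44,-6,0],"delta_rot": [0,0,0],"hand": 0.2},
  ],
)

```text
t: 6.05
tool_pos: [0.4708, 0.3106, 0.1505]
ee_rot: [-0.0, 0.75, 0.662, 0.001]
ft_force: [1.1, -0.7, -1.2]
width: 0.0331
grasp_force: 30.0
```

Request:
drive_tool(
  moves=[
    {"slide": [0,0,0],"delta_rot": [0,0,0],"hand": 0.2},
    {"slide": [0,0,0],"delta_rot": [0,0,0],"hand": 0.2},
  ],
)

```text
t: 6.3
tool_pos: [0.4715, 0.3077, 0.1498]
ee_rot: [0.0, 0.75, 0.661, -0.0]
ft_force: [0.3, -0.7, -0.1]
width: 0.0332
grasp_force: 30.0
```

Run:
```python
from h import *
d=snap('wrist','w4')['color'][:,:,::-1]; e=snap('scene','s4')['color'][:,:,::-1]
a=cv2.resize(cv2.convertScaleAbs(d,alpha=1.5)[:350,120:520],(686,600))
cv2.imwrite('pics/w4b.png',a)
o=manip.get_obs(); print(o['t'],o['tool_pos'],o['ee_rot'],o['width'],o['q'])
```

```text
6.4 [0.4718442  0.30685421 0.14976025] [3.05881515e-04 7.50894940e-01 6.60421602e-01 5.78149947e-05] 0.03330580806667792 [-0.83602585  0.19096876  0.23741065  1.78499899 -0.04783519  1.17108056
 -0.71219188]
```

View pics/w4b.png

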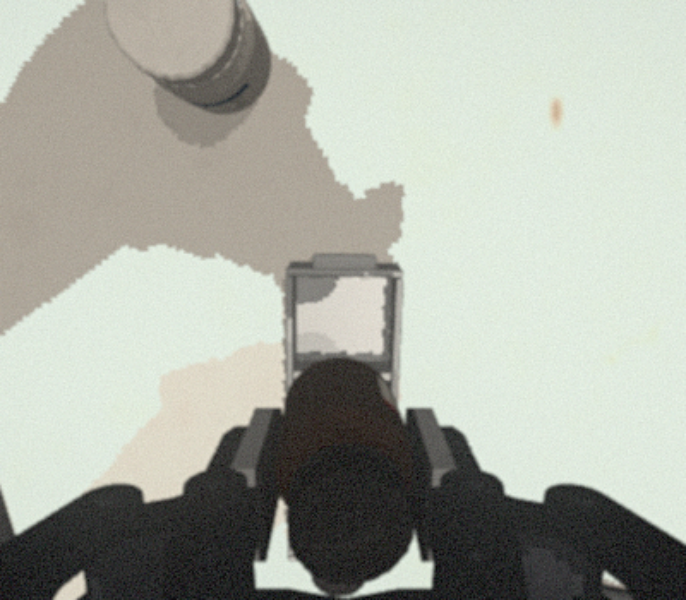

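The wrist view shows the bottle held upright. The far end of the empty pocket's rim runs from (287,263) to (403,265), and the partition's rim is at about row 372.

Run:
```python
from h import *
C=lambda u,v:(u/1.715+120,v/1.715)
for p in [(287,264),(403,265),(287,372),(400,374)]: print(np.round(ray('w4',C(*p),.028),4))
s=fit('w4',[((80,28,28),C(287,264)),((80,-28,28),C(403,265)),((26.2,28,28),C(287,372)),((26.2,-28,28),C(400,374))],[.466,.257,1.445])
print(s); x,y,a=s[0]; P=np.array([x+.0522*np.cos(a),y+.0522*np.sin(a)]); print(P,np.degrees(a))
o=manip.get_obs();q=o['ee_rot'];t=2*np.arctan2(q[2],q[1])-np.pi/2
d=P-o['tool_pos'][:2]; print(np.degrees(t),'toolx',-np.sin(t)*d[0]+np.cos(t)*d[1],'tooly',np.cos(t)*d[0]+np.sin(t)*d[1])
# bottle-bottom near edge in image (343,358)
b=ray('w4',C(343,358),.123);print(b)
```

```text
[0.4498 0.3435 0.028 ]
[0.5036 0.3361 0.028 ]
[0.4417 0.2909 0.028 ]
[0.4968 0.2829 0.028 ]
(array([0.46559118, 0.26073895, 1.43116137]), array([[-1.1, -0.4],
       [ 1.1, -0. ],
       [-0.2,  0.4],
       [ 0.2,  0.1]]))
[0.47285646 0.31243088] 81.99950621174992
-7.335926208594134 toolx 0.005660281123941316 tooly 0.0002919090353937884
[0.47353372 0.32331634 0.123     ]
```

Request:
drive_tool(
  moves=[
    {"slide": [5,0,30],"delta_rot": [0,0,0],"hand": 0.2},
    {"slide": [0,0,35],"delta_rot": [0,0,0],"hand": 0.2},
    {"slide": [0,0,30],"delta_rot": [0,0,0],"hand": 0.2},
    {"slide": [0,0,14],"delta_rot": [0,0,0],"hand": 0.2},
    {"slide": [0,0,9],"delta_rot": [0,0,0],"hand": 0.2},
    {"slide": [0,0,0],"delta_rot": [0,0,0],"hand": 0.2},
    {"slide": [0,0,0],"delta_rot": [0,0,0],"hand": 0.2},
  ],
)

```text
t: 7.28
tool_pos: [0.4726, 0.3139, 0.0324]
ee_rot: [0.0, 0.75, 0.661, 0.001]
ft_force: [0.6, 0.5, -0.5]
width: 0.0331
grasp_force: 29.9
```

Request:
drive_tool(
  moves=[
    {"slide": [0,0,1],"delta_rot": [0,0,0],"hand": 0.2},
    {"slide": [0,0,0],"delta_rot": [0,0,0],"hand": 0.45},
    {"slide": [0,0,0],"delta_rot": [0,0,0],"hand": 0.7},
    {"slide": [0,0,0],"delta_rot": [0,0,0],"hand": 0.8},
    {"slide": [0,0,0],"delta_rot": [0,0,0],"hand": 0.8},
    {"slide": [0,0,-20],"delta_rot": [0,0,0],"hand": 0.8},
    {"slide": [0,0,-40],"delta_rot": [0,0,0],"hand": 1},
    {"slide": [0,0,-50],"delta_rot": [0,0,0],"hand": 1},
    {"slide": [0,0,-40],"delta_rot": [0,0,0],"hand": 1},
    {"slide": [-20,0,-20],"delta_rot": [0,0,0],"hand": 1},
  ],
)

```text
t: 8.52
tool_pos: [0.4699, 0.2955, 0.2031]
ee_rot: [-0.0, 0.749, 0.662, 0.002]
ft_force: [0.3, -0.8, -0.4]
width: 0.0855
grasp_force: 0.0
```

Request:
drive_tool(
  moves=[
    {"slide": [0,0,-40],"delta_rot": [0,0,-7.7],"hand": 1},
    {"slide": [0,0,-40],"delta_rot": [0,0,-7.8],"hand": 1},
    {"slide": [-46,-3,-6],"delta_rot": [0,0,0],"hand": 1},
    {"slide": [-46,-3,-6],"delta_rot": [0,0,0],"hand": 1},
    {"slide": [-46,-3,-6],"delta_rot": [0,0,0],"hand": 1},
    {"slide": [-46,-3,-6],"delta_rot": [0,0,0],"hand": 1},
    {"slide": [-46,-3,-6],"delta_rot": [0,0,0],"hand": 1},
    {"slide": [-46,-3,-6],"delta_rot": [0,0,0],"hand": 1},
    {"slide": [-46,-3,-6],"delta_rot": [0,0,0],"hand": 1},
    {"slide": [-46,-3,-6],"delta_rot": [0,0,0],"hand": 1},
  ],
)

```text
t: 9.78
tool_pos: [0.4986, -0.0755, 0.3287]
ee_rot: [0.0, 0.654, 0.756, 0.0]
ft_force: [0.7, -0.1, 0.5]
width: 0.0856
grasp_force: 0.0
```

Request:
drive_tool(
  moves=[
    {"slide": [0,0,0],"delta_rot": [0,0,0],"hand": 1},
    {"slide": [0,0,0],"delta_rot": [0,0,0],"hand": 1},
    {"slide": [0,0,0],"delta_rot": [0,0,0],"hand": 1},
  ],
)

```text
t: 10.15
tool_pos: [0.4987, -0.0723, 0.328]
ee_rot: [-0.0, 0.653, 0.757, -0.0]
ft_force: [0.4, -0.6, -0.1]
width: 0.0857
grasp_force: 0.0
```

Run:
```python
from h import *
d=snap('wrist','w5')['color'][:,:,::-1]; e=snap('scene','s5')['color'][:,:,::-1]
c=np.zeros((600,800,3),np.uint8)
c[:,:500]=cv2.resize(cv2.convertScaleAbs(d,alpha=1.5)[50:350,195:445],(500,600),interpolation=cv2.INTER_CUBIC)
c[:300,500:]=cv2.resize(cv2.convertScaleAbs(e,alpha=1.5)[140:240,165:265],(300,300),interpolation=cv2.INTER_CUBIC)
cv2.imwrite('pics/w5b.png',c)
o=manip.get_obs(); print(o['t'],o['tool_pos'],o['ee_rot'],o['q'])
```

```text
10.25 [ 0.49874441 -0.07267007  0.32807022] [-1.91361821e-04  6.53211553e-01  7.57175423e-01 -9.46933993e-05] [-0.50041185 -0.04549481  0.57631165  1.66464806  0.02474835  1.51553619
  0.22120916]
```

View pics/w5b.png

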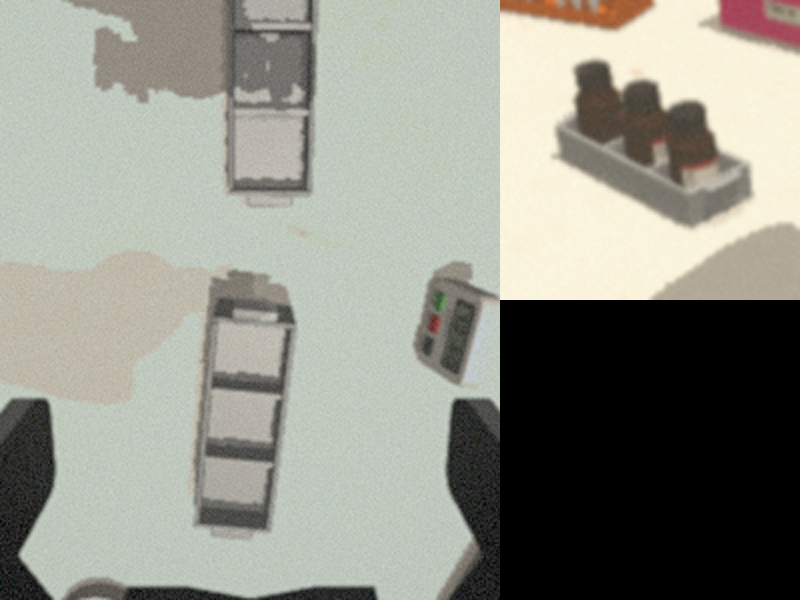

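The right inset shows the bottle upright in the left pocket of the filled tray. In the wrist crop (2x, offset 195,50) the empty sparse tray's near end is at (228,190)/(311,190). The stack's rim corners are (212,317), (295,324), (195,523) and (269,530).

Run:
```python
from h import *
C=lambda u,v:(u/2+195,v/2+50)
s=fit('w5',[((-80,28,28),C(228,191)),((-80,-28,28),C(311,191)),((-26.2,28,28),C(228,110)),((-26.2,-28,28),C(313,110)),((26.2,28,28),C(230,27)),((26.2,-28,28),C(315,27))],[.497,.028,1.71])
k=fit('w5',[((80,28,56),C(212,317)),((80,-28,56),C(295,324)),((-80,28,56),C(195,523)),((-80,-28,56),C(269,530)),((26.2,28,56),C(207,382)),((26.2,-28,56),C(287,388)),((-26.2,28,56),C(201,451)),((-26.2,-28,56),C(278,457))],[.513,-.213,1.6])
print(s,k,np.degrees([s[0][2],k[0][2]]))
```

```text
(array([0.49777131, 0.027494  , 1.7110336 ]), array([[-0.2,  1.4],
       [ 0.2,  1.7],
       [-0.3,  0. ],
       [ 0.5,  0.3],
       [-1.4, -2. ],
       [ 0.9, -1.7]])) (array([ 0.51370527, -0.20648346,  1.62167432]), array([[-0.2, -4.2],
       [ 0.8, -3.8],
       [-0.7, -0.8],
       [ 1.1, -1. ],
       [-0.9,  1.3],
       [ 0.2,  2. ],
       [-0.8,  1.6],
       [ 0.6,  2.1]])) [98.03500402 92.91509412]
```

Run:
```python
from h import *
C=lambda u,v:(u/2+195,v/2+50)
R=lambda u,v,z:np.round(ray('w5',C(u,v),z)[:2],4)
for n,z,ps in (('sparse',.028,[(271,27),(271,110),(270,191)]),('stack',.056,[(253,320),(247,385),(240,454),(232,526)])):
  for p in ps: print(n,R(*p,z))
```

```text
sparse [0.4938 0.0512]
sparse [0.5016 0.0018]
sparse [ 0.509  -0.0496]
stack [ 0.5097 -0.1318]
stack [ 0.5124 -0.1779]
stack [ 0.5151 -0.2298]
stack [ 0.5176 -0.2875]
```

Request:
drive_tool(
  moves=[
    {"slide": [25,3.4,40],"delta_rot": [0,0,0],"hand": 1},
    {"slide": [25,3.4,45],"delta_rot": [0,0,0],"hand": 1},
    {"slide": [25,3.4,45],"delta_rot": [0,0,0],"hand": 1},
    {"slide": [25,3.3,45],"delta_rot": [0,0,0],"hand": 1},
    {"slide": [0,0,45],"delta_rot": [0,0,0],"hand": 1},
    {"slide": [0,0,40],"delta_rot": [0,0,0],"hand": 1},
    {"slide": [0,0,0],"delta_rot": [0,0,0],"hand": 1},
    {"slide": [0,0,0],"delta_rot": [0,0,0],"hand": 1},
  ],
)

```text
t: 11.25
tool_pos: [0.4987, 0.0273, 0.0697]
ee_rot: [0.001, 0.654, 0.757, 0.001]
ft_force: [0.8, 0.2, 1.0]
width: 0.0854
grasp_force: 0.0
```

Request:
drive_tool(
  moves=[
    {"slide": [0,0,25],"delta_rot": [0,0,0],"hand": 1},
    {"slide": [0,0,25],"delta_rot": [0,0,0],"hand": 1},
    {"slide": [0,0,11],"delta_rot": [0,0,0],"hand": 1},
    {"slide": [0,0,0],"delta_rot": [0,0,0],"hand": 1},
    {"slide": [0,0,0],"delta_rot": [0,0,0],"hand": 0.75},
    {"slide": [0,0,0],"delta_rot": [0,0,0],"hand": 0.5},
    {"slide": [0,0,0],"delta_rot": [0,0,0],"hand": 0.5},
    {"slide": [0,0,0],"delta_rot": [0,0,0],"hand": 0.5},
  ],
  force=50,
)

```text
t: 12.25
tool_pos: [0.4989, 0.0271, 0.0087]
ee_rot: [0.001, 0.654, 0.756, 0.001]
ft_force: [-0.9, -0.2, 6.0]
width: 0.0551
grasp_force: 54.6
```

Request:
drive_tool(
  moves=[
    {"slide": [0,0,-15],"delta_rot": [0,0,0],"hand": 0.5},
    {"slide": [0,0,-35],"delta_rot": [0,0,0],"hand": 0.5},
    {"slide": [0,0,-40],"delta_rot": [0,0,0],"hand": 0.5},
    {"slide": [0,0,-40],"delta_rot": [0,0,5.8],"hand": 0.5},
    {"slide": [-35,1,-10],"delta_rot": [0,0,0],"hand": 0.5},
    {"slide": [-45,1,0],"delta_rot": [0,0,0],"hand": 0.5},
    {"slide": [-50,1,0],"delta_rot": [0,0,0],"hand": 0.5},
    {"slide": [-50,1,0],"delta_rot": [0,0,0],"hand": 0.5},
    {"slide": [-36.5,0.5,0],"delta_rot": [0,0,0],"hand": 0.5},
    {"slide": [-20,0,0],"delta_rot": [0,0,0],"hand": 0.5},
  ],
)

```text
t: 13.5
tool_pos: [0.5118, -0.2119, 0.1482]
ee_rot: [0.0, 0.693, 0.721, -0.0]
ft_force: [0.3, 0.0, -1.6]
width: 0.0547
grasp_force: 53.7
```

Request:
drive_tool(
  moves=[
    {"slide": [0,0,30],"delta_rot": [0,0,0],"hand": 0.5},
    {"slide": [0,0,30],"delta_rot": [0,0,0],"hand": 0.5},
    {"slide": [0,0,0],"delta_rot": [0,0,0],"hand": 0.5},
    {"slide": [0,0,0],"delta_rot": [0,0,0],"hand": 0.5},
  ],
)

```text
t: 14.0
tool_pos: [0.5131, -0.2094, 0.0887]
ee_rot: [0.001, 0.692, 0.722, 0.0]
ft_force: [0.7, -0.8, -0.5]
width: 0.0546
grasp_force: 53.6
```

Run:
```python
from h import *
d=snap('wrist','w6')['color'][:,:,::-1]; e=snap('scene','s6')['color'][:,:,::-1]
c=np.zeros((600,800,3),np.uint8)
c[:,:400]=cv2.resize(cv2.convertScaleAbs(d,alpha=1.5)[50:350,220:420],(400,600),interpolation=cv2.INTER_CUBIC)
c[:400,400:]=cv2.resize(cv2.convertScaleAbs(e,alpha=1.5)[170:290,365:485],(400,400),interpolation=cv2.INTER_CUBIC)
cv2.imwrite('pics/w6b.png',c)
o=manip.get_obs(); print(o['t'],o['tool_pos'],o['ee_rot'],o['width'])
```

```text
14.1 [ 0.51354258 -0.20947638  0.08899978] [0.00109154 0.69147447 0.72239962 0.00080648] 0.054851755377874414
```

View pics/w6b.png

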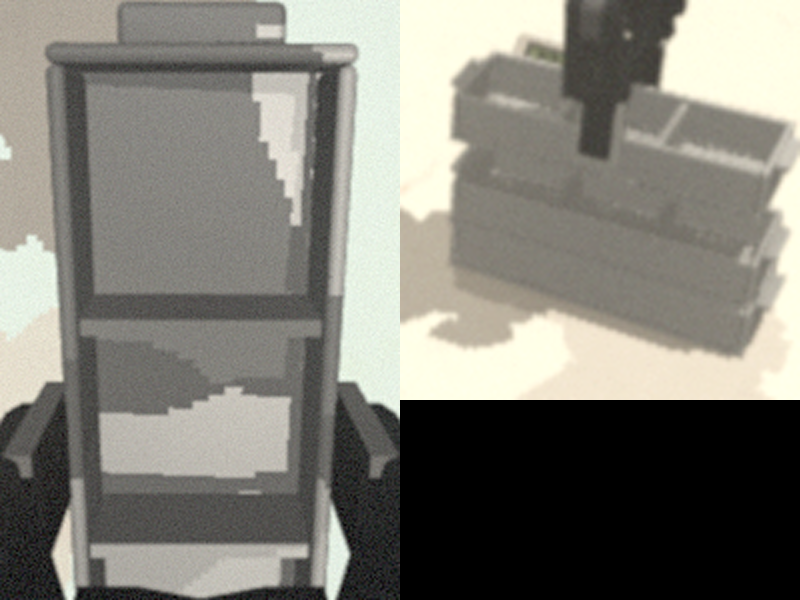

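The tray is held level over the stack. In the right inset (3.33x) the held tray's bottom corners are at about (452,140) left and (766,200) right. The stack's rim corners are at about (452,178) and (743,258). I'll check these against the projection.

Run:
```python
from h import *
C=lambda u,v:np.array([(u-400)/3.3333+365,v/3.3333+170])
for n,p,z in (('stack NL',(452,178),.056),('stack NR',(743,258),.056),('stack bNR',(740,355),0),('stack bNL',(450,262),0),('held NL bot',(452,140),.080),('held NR bot',(766,198),.080),('held NL rim',(452,92),.108),('held NR rim',(770,158),.108)):
    print(n,np.round(ray('s6',C(*p),z)[:2],4))
def corners(x,y,a,z):
    return [[x+X*np.cos(a)-Y*np.sin(a),y+X*np.sin(a)+Y*np.cos(a),z] for X,Y in ((.08,.028),(-.08,.028),(-.08,-.028),(.08,-.028))]
q=lambda P:np.round((proj('s6',P)-[365,170])*3.3333+[400,0])
print('stack rim',q(corners(.5138,-.209,np.radians(92.5),.056)).tolist());print('held rim',q(corners(.5138,-.209,np.radians(92.5),.108)).tolist());print('held bot',q(corners(.5138,-.209,np.radians(92.5),.08)).tolist())
```

```text
stack NL [ 0.4837 -0.1347]
stack NR [ 0.4928 -0.2869]
stack bNR [ 0.4907 -0.2944]
stack bNL [ 0.4855 -0.1357]
held NL bot [ 0.4827 -0.1338]
held NR bot [ 0.5132 -0.2884]
held NL rim [ 0.4836 -0.1318]
held NR rim [ 0.5044 -0.2885]
stack rim [[443.0, 177.0], [747.0, 264.0], [776.0, 207.0], [484.0, 129.0]]
held rim [[448.0, 92.0], [764.0, 174.0], [792.0, 120.0], [490.0, 47.0]]
held bot [[446.0, 139.0], [755.0, 223.0], [783.0, 167.0], [487.0, 92.0]]
```

Request:
drive_tool(
  moves=[
    {"slide": [-2,0,8],"delta_rot": [0,0,0],"hand": 0.5},
    {"slide": [0,0,8],"delta_rot": [0,0,0],"hand": 0.5},
    {"slide": [0,0,5],"delta_rot": [0,0,0],"hand": 0.5},
    {"slide": [0,0,2],"delta_rot": [0,0,0],"hand": 0.5},
    {"slide": [0,0,0],"delta_rot": [0,0,0],"hand": 0.5},
    {"slide": [0,0,0],"delta_rot": [0,0,0],"hand": 0.5},
  ],
)

```text
t: 14.85
tool_pos: [0.5122, -0.211, 0.0648]
ee_rot: [-0.001, 0.692, 0.722, 0.0]
ft_force: [-3.5, 2.2, 4.9]
width: 0.0545
grasp_force: 54.6
```

Contact is felt, at about 5 N up. Releasing now, then lifting straight up.

Request:
drive_tool(
  moves=[
    {"slide": [0,0,0],"delta_rot": [0,0,0],"hand": 0.75},
    {"slide": [0,0,0],"delta_rot": [0,0,0],"hand": 1},
    {"slide": [0,0,0],"delta_rot": [0,0,0],"hand": 1},
    {"slide": [0,0,0],"delta_rot": [0,0,0],"hand": 1},
    {"slide": [0,0,-15],"delta_rot": [0,0,0],"hand": 1},
    {"slide": [0,0,-40],"delta_rot": [0,0,0],"hand": 1},
    {"slide": [0,0,-50],"delta_rot": [0,0,0],"hand": 1},
    {"slide": [0,0,-50],"delta_rot": [0,0,0],"hand": 1},
    {"slide": [0,0,-50],"delta_rot": [0,0,0],"hand": 1},
    {"slide": [0,0,0],"delta_rot": [0,0,0],"hand": 1},
  ],
)

```text
t: 16.1
tool_pos: [0.5147, -0.2126, 0.2748]
ee_rot: [0.004, 0.692, 0.722, 0.003]
ft_force: [-0.3, 0.1, 0.1]
width: 0.0853
grasp_force: 0.0
```

Request:
drive_tool(
  moves=[
    {"slide": [0,0,0],"delta_rot": [0,0,0],"hand": 1},
    {"slide": [0,0,0],"delta_rot": [0,0,0],"hand": 1},
  ],
)

```text
t: 16.35
tool_pos: [0.5118, -0.2108, 0.2682]
ee_rot: [-0.001, 0.692, 0.722, -0.001]
ft_force: [-0.6, 0.4, 0.6]
width: 0.0854
grasp_force: 0.0
```

Run:
```python
from h import *
d=snap('wrist','w7')['color'][:,:,::-1]; e=snap('scene','s7')['color'][:,:,::-1]
e=cv2.convertScaleAbs(e,alpha=1.5)
c=np.zeros((600,800,3),np.uint8)
c[:,:320]=cv2.resize(cv2.convertScaleAbs(d,alpha=1.5)[50:350,240:400],(320,600),interpolation=cv2.INTER_CUBIC)
c[:400,320:]=cv2.resize(e[180:280,370:490],(480,400),interpolation=cv2.INTER_CUBIC)
c[400:,320:]=cv2.resize(e[160:220,175:319],(480,200),interpolation=cv2.INTER_CUBIC)
cv2.imwrite('pics/w7b.png',c)
```

```text
(no output)
```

View pics/w7b.png

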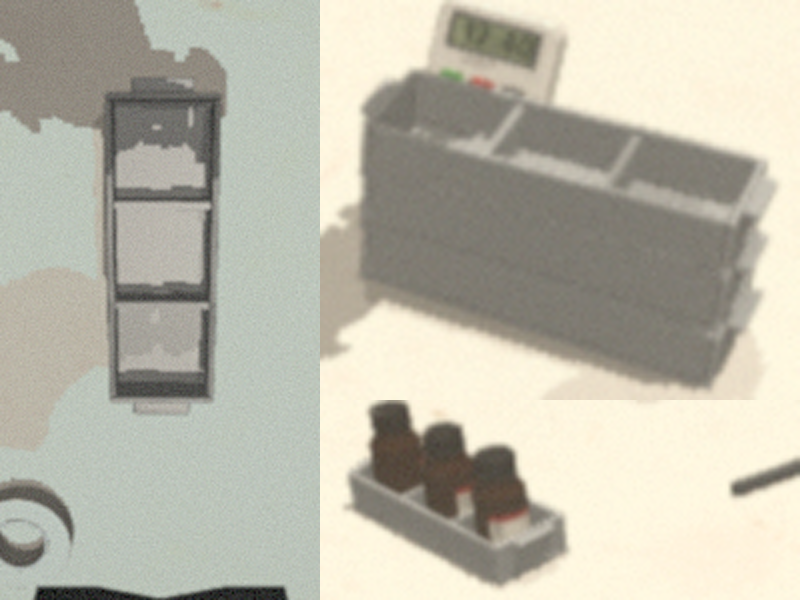

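The three stacked trays share one left edge at x≈365, with their end lips in line at about (760,190), (750,245) and (745,300). All three bottles stand in the filled tray.

```bash
python3 -c "
from rig import manip
print(manip.sign_off())"
```

```text
the job is handed in; nothing more can be done
None
```

I handed the job in at about 16 s of the 54 s allowed: in the last pictures the lone bottle stands upright in the formerly empty pocket and the emptied tray lies flat on the stack with its edges in line, though the hand-in call returned no verdict.

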